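# Stir the brass beads in the bowl

## Task

Take the square-gripped wooden stirring stick out of the tool rack, put its lower end down close to the floor of the bowl that holds the brass beads and stir them round out of their places: three full turns or a little more, either way, in a circle about midway between the centre and the edge of the bowl's flat floor. Then stand the stick, lower end down, in the open metal jar and let go. All the beads must stay in the bowl, and bowl and jar must stay upright.

Things in the scene. Friction and masses are not known exactly. Their poses are not given: they have to be found in the camera images.
- stick: Pale wooden stirring stick, 175 mm long, about 40 g, upright in the rack: round shaft 14 mm thick, and at the top a square grip 18 x 18 mm, 128 to 175 mm above the lower end (middle at 152). Origin: centre of its lower end; z runs up the stick, x and y are square to the grip's faces. In the rack it leans up to 4 degrees; its neighbours stand along its y axis, so close the fingers along its x.
- rack: Fixed wooden block 56 x 175 x 55 mm high (origin: centre of its underside) with three holes, 17 mm wide, 45 mm deep, 60 mm apart along its y axis. They hold, in varying order, the stick (square grip, top 185 mm above the bench), a steel punch with a ball head (24 mm wide, top 129 mm) and a file with a round dark bulb handle (28 mm wide, top 130 mm).
- bowl: White ceramic bowl, loose, 0.8 kg, upright, 172 mm across the rim, 62 mm high. Origin: centre of its underside, z up. Flat inner floor 8 mm above the origin, about 48 mm in radius, then walls sloping out to an inner radius of 80 mm at the rim. At the start the beads lie in a ring around its centre, which is free: the stick can go straight down there. (The smaller empty dish is not used.)
- jar: Open cylindrical aluminium jar, empty, loose, 0.5 kg, 74 mm outer and 66 mm inner diameter, 100 mm high, inner floor 6 mm above the bench. Origin at the centre of its underside, z up. The stick put into it leans on its rim.
- bead1: A solid round brass bead, sphere of 24 mm diameter, about 30 g, one of four alike loose on the bowl's floor. Origin at its centre. It rolls freely.
- bead2: A solid round brass bead, sphere of 24 mm diameter, about 30 g, one of four alike loose on the bowl's floor. Origin at its centre. It rolls freely.
- bead3: A solid round brass bead, sphere of 24 mm diameter, about 30 g, one of four alike loose on the bowl's floor. Origin at its centre. It rolls freely.
- bead4: A solid round brass bead, sphere of 24 mm diameter, about 30 g, one of four alike loose on the bowl's floor. Origin at its centre. It rolls freely.

How it is judged:
On the way, in this order (a step that is already met when the one before it is completed fails the run):
1. the stick's lower end sweeps through the far (+x) side of the bowl, low among the beads (x of stick in the frame of bowl above 0.012 m and y of stick in the frame of bowl between -0.012 and 0.012 m and z of stick in the frame of bowl below 0.026 m and horizontal distance between stick and bowl below 0.065 m and angle between stick's own z axis and vertical below 0.6 rad), for 0.04 s.
2. then through the near (-x) side (x of stick in the frame of bowl below -0.012 m and y of stick in the frame of bowl between -0.012 and 0.012 m and z of stick in the frame of bowl below 0.026 m and horizontal distance between stick and bowl below 0.065 m and angle between stick's own z axis and vertical below 0.6 rad), for 0.04 s.
3. then through the left (+y) side (y of stick in the frame of bowl above 0.012 m and x of stick in the frame of bowl between -0.012 and 0.012 m and z of stick in the frame of bowl below 0.026 m and horizontal distance between stick and bowl below 0.065 m and angle between stick's own z axis and vertical below 0.6 rad), for 0.04 s.
4. then through the right (-y) side (y of stick in the frame of bowl below -0.012 m and x of stick in the frame of bowl between -0.012 and 0.012 m and z of stick in the frame of bowl below 0.026 m and horizontal distance between stick and bowl below 0.065 m and angle between stick's own z axis and vertical below 0.6 rad), for 0.04 s.
5. then through the far (+x) side again (three turns either way round include all five), and at least three beads are now more than 15 mm from where they started (all of step 1 and (distance of each of bead2, bead3, bead4 from where it was at the start of the episode above 0.015 m or distance of each of bead1, bead3, bead4 from where it was at the start of the episode above 0.015 m or distance of each of bead1, bead2, bead4 from where it was at the start of the episode above 0.015 m or distance of each of bead1, bead2, bead3 from where it was at the start of the episode above 0.015 m)), for 0.04 s.
At the end, for the whole second after the job is handed in: The stick stands at rest in the jar, lower end down: its lower end inside the jar (within 37 mm of its axis and 35 mm above its underside), leaning less than 45 degrees; all four beads are in the bowl (within 80 mm of its axis and below 65 mm); bowl and jar are upright within 10 degrees (horizontal distance between stick and jar below 0.037 m and z of stick in the frame of jar below 0.035 m and angle between stick's own z axis and vertical below 0.8 rad and linear speed of stick below 0.03 m/s and angle between each of jar, bowl's own z axis and vertical below 0.17 rad and horizontal distance between each of bead1, bead2, bead3, bead4 and bowl below 0.08 m and z of each of bead1, bead2, bead3, bead4 in the frame of bowl below 0.065 m); the robot touches nothing.
It also fails if it takes over 72 s, if anything falls off the work surface, if the arm or the gripper's body presses on something with over 40 N, if the wrist force passes 120 N, or if a joint passes its speed limit or range.

## Robot

A 7-joint arm with a two-finger parallel gripper is mounted at the origin on the work surface. World frame = base frame: x ahead of the robot, y to its left, z up, the work surface at z = 0. Lengths are in m, angles in rad, forces in N, time in s.
With the tool pointing down it reaches from about 0.425 to 0.8 m from the base axis. Payload 8.3 kg.
Tool frame: the origin (TCP) lies on the centre line of the jaws, within the pads' length; the fingertips stand 19 mm ahead of it and the grasp point (between the pads) is the TCP; z points along the fingers, y is the line along which they close (so a half turn about z gives the same grasp; the last joint's range is limited). The gripper opens to 85 mm and grips with 20 to 120 N. Pads are 22 mm wide; open, the fingers measure 114 mm over their backs; the gripper's body (76 mm by 85 mm) begins 54 mm behind the grasp point. The pads swing forward as they close: fully open they stand 13 mm farther back than shut.
Start: joints at [1.258, 0.383, 0.016, 1.37, -0.006, 1.388, -0.046], TCP at [0.155, -0.606, 0.25] pointing down, gripper open.
Joint ranges: [-2.95, 2.95], [-0.25, 2.06], [-1.52, 1.56], [0.18, 2.33], [-1.44, 4.58], [0.02, 2.06], [-3.01, 3.01]. Speed limits (rad/s): [2.39, 2.39, 3.01, 3.01, 3.14, 3.14, 3.14].

## Interface

Orientations are given as a unit quaternion [w, x, y, z].
In Python, from cell import r, viewer, probe_bus, hand_in gives the robot as it stands (r), with the cameras (viewer), the readings (probe_bus) and the job as plain functions.
- The arm moves only by the shell command python3 jog.py 'ROWS' [OPENING] [FORCE]. ROWS is rows parted by semicolons, their numbers by spaces, 1 to 8 of them, each of 4 numbers: dx, dy, dz in m, then a turn about the tool's z in rad; each row is the pose to reach, as a shift and turn from the pose commanded when the command began, along the tool's axes at that moment; what a row does not reach only later rows make up. A row lasts 1/12 s, in which the tool goes at most 0.0417 m and 0.125 rad, less where a joint would pass 70% of its speed; a pose out of reach is approached as far as the arm can. OPENING is the finger opening in m, set as the command begins (- or left out keeps the last). The fingers move at their own pace and stop on an object; FORCE is the grip in N (left out, the last holds). Time passes only in rows, so rows that do not move let the fingers close. It prints the time, the measured TCP pose, the force, the opening and the grip force at its end.
- probe_bus.sense(): the state, without advancing time (a new reading comes with each control period).
- viewer.get_image(name): name is "scene" or "side" or "wrist"; returns (picture, depth): 400x640x3 uint8, red, green, blue; 400x640 float32, m along the optical axis (not along the pixel's ray), 0 where there is no reading.
- viewer.camera_model(name): a dict with "fx", "fy", "cx", "cy" (pixels), "dist" ([k1, k2, p1, p2, k3] as OpenCV has them; the pictures are not rectified), "position" and "attitude" of the camera in the world; the wrist camera has in their place "mount" (4x4, takes a point from camera to tool coordinates, whose origin is the TCP and whose axes are the flange's). Camera axes: x right, y up, looking along -z (the intrinsics and any distortion apply to the point x, -y, -z); pixel columns grow to the right and rows downward; lengths in m; the calibration is good to about 2 mm. A picture is of the moment at which its call begins: read the wrist's pose just before it. camera_model takes no time and is no camera call.
- hand_in(): hands the job in; it is judged then, once.
The state is a dict: "clock": time; "joint_pos": joint angles; "qd": joint speeds; "effort": joint torques, N m; "tcp_pos": TCP position; "tool_rot": TCP orientation; "force": force on the tool from outside, world axes, zero at the start; "torque": the same for the moment, N m; "gripper_width": finger opening in m; "gripper_force": force on a finger pad.
Only numpy, scipy, OpenCV 4.12 (cv2) and the standard library are available. Lean on these libraries where they do the work, as an engineer would, in place of code of your own. Each camera call takes 0.05 s, during which the arm holds its last target. There are 200 camera calls.

## Working session

There is one attempt and no reset: what is moved stays moved. The work goes in short steps, Python scripts to look and compute and a shell command to move; the robot and the scene stay as the last step left them, time stands still between calls to the robot, and variables do not carry over. Pictures are saved under pics/ and viewed, at most 10 in all, crops included, and the job is handed in when it is done.

```bash
ls; mkdir -p pics; python3 - <<'E'
from cell import r, viewer, probe_bus, hand_in
import cv2,numpy as np
s=probe_bus.sense();print(s)
for n in("scene","side"):
    im,d=viewer.get_image(n);cv2.imwrite(f"pics/{n}0.png",im[:,:,::-1]);np.savez(f"pics/{n}0.npz",im=im,d=d);print(n,viewer.camera_model(n))
print(viewer.camera_model("wrist"))
E
```

```text
cell.py
jog.py
pics
{'clock': 0.0, 'joint_pos': array([ 1.25810315,  0.38427963,  0.01640876,  1.37117359, -0.00631635,
        1.38820062, -0.04652854]), 'qd': array([-4.77287604e-04,  2.52791080e-03,  7.27946942e-05, -1.12832438e-03,
        1.21057772e-03,  8.26766758e-04,  1.68228898e-03]), 'effort': array([-5.62609821e-04, -6.27599573e+01,  8.43934827e-01, -3.71818793e+01,
        1.64613384e-02,  1.42098029e-02,  7.09501569e-05]), 'tcp_pos': array([ 0.15440575, -0.60513787,  0.24924445]), 'tool_rot': array([-9.95624251e-04,  9.92210063e-01,  1.24571984e-01, -1.43056983e-04]), 'force': array([ 0.01748524, -0.38159983,  0.2882317 ]), 'torque': array([ 0.0630132 ,  0.01087496, -0.01254295]), 'gripper_force': 0.0, 'gripper_width': 0.08540884712105126}
scene {'fx': 371.70458658965373, 'fy': 371.70458658965373, 'cx': 325.3166252863703, 'cy': 198.30775049363265, 'dist': array([-0.03687436,  0.        ,  0.        ,  0.        ,  0.        ]), 'position': array([ 0.9123266 , -0.03566824,  0.62514599]), 'attitude': array([0.70801718, 0.21070725, 0.19697003, 0.64460603])}
side {'fx': 361.33232774946305, 'fy': 361.33232774946305, 'cx': 318.47938984911667, 'cy': 201.83901299559682, 'dist': array([-0.04538911,  0.        ,  0.        ,  0.        ,  0.        ]), 'position': array([0.43824412, 0.66131258, 0.47506133]), 'attitude': array([-0.07575893, -0.04873746,  0.48531944,  0.86968402])}
{'fx': 345.0177887295707, 'fy': 345.0177887295707, 'cx': 320.50788668252557, 'cy': 194.1161153763641, 'dist': array([-0.0754582,  0.       ,  0.       ,  0.       ,  0.       ]), 'mount': array([[ 4.71334231e-04,  9.65819540e-01,  2.59214955e-01,
         6.50206925e-02],
       [ 9.99999829e-01, -5.44886075e-04,  2.11899304e-04,
         8.51878349e-04],
       [ 3.45899108e-04,  2.59214811e-01, -9.65819632e-01,
        -1.23167904e-01],
       [ 0.00000000e+00,  0.00000000e+00,  0.00000000e+00,
         1.00000000e+00]])}
```

View pics/scene0.png

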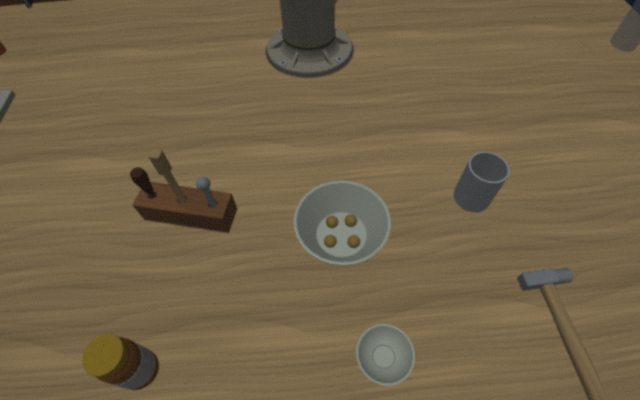

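View pics/side0.png

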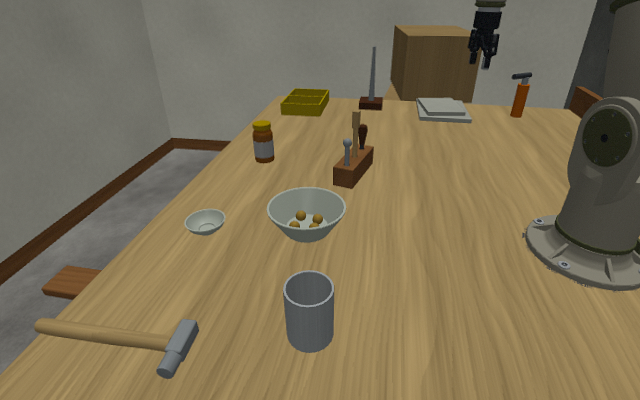

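The scene view shows the rack at left (135–235, 155–230) with the stick in its middle hole (grip about (161,160)). The bowl is at (342,225) with four beads around (342,232), and the jar mouth is at (487,167). In the side view the stick grip is at (356,120), the bowl at (307,212) and the jar at (310,310).

```bash
cat > h.py <<'E'
import numpy as np,cv2
from scipy.spatial.transform import Rotation as R
def rot(q): return R.from_quat(np.r_[q[1:],q[0]]).as_matrix()
def cam(m,s=None):
    if 'mount' in m:
        T=m['mount'];Rt=rot(s['tool_rot']);return Rt@T[:3,:3],Rt@T[:3,3]+s['tcp_pos']
    return rot(m['attitude']),m['position']
def dirs(m,uv):
    K=np.array([[m['fx'],0,m['cx']],[0,m['fy'],m['cy']],[0,0,1]])
    p=cv2.undistortPoints(np.asarray(uv,float).reshape(-1,1,2),K,m['dist']).reshape(-1,2)
    return np.c_[p[:,0],-p[:,1],-np.ones(len(p))]
def plane(m,uv,z,s=None):
    A,o=cam(m,s);d=dirs(m,uv)@A.T
    return o+d*((z-o[2])/d[:,2])[:,None]
def cloud(m,d,s=None):
    A,o=cam(m,s);v,u=np.mgrid[:400,:640];uv=np.c_[u.ravel(),v.ravel()]
    P=o+(dirs(m,uv)*d.ravel()[:,None])@A.T
    P[d.ravel()==0]=np.nan
    return P.reshape(400,640,3)
def tri(rays):
    M=np.zeros((3,3));b=np.zeros(3)
    for o,d in rays:
        d=d/np.linalg.norm(d);Q=np.eye(3)-np.outer(d,d);M+=Q;b+=Q@o
    x=np.linalg.solve(M,b);return x,[np.linalg.norm((np.eye(3)-np.outer(d,d)/(d@d))@(x-o)) for o,d in rays]
def circ(P):
    A=np.c_[2*P[:,:2],np.ones(len(P))];c=np.linalg.lstsq(A,(P[:,:2]**2).sum(1),rcond=None)[0]
    return c[:2],np.sqrt(c[2]+c[:2]@c[:2])
E
cat > m1.py <<'E'
from cell import r, viewer, probe_bus, hand_in
from h import *
L={}
for n in("scene","side"):
    z=np.load(f"pics/{n}0.npz");m=viewer.camera_model(n);P=cloud(m,z['d']);L[n]=(m,z['im'],P)
for n,(m,im,P) in L.items():
    X=P[...,0];Y=P[...,1];Z=P[...,2]
    box={'scene':(slice(140,235),slice(120,240)),'side':(slice(95,190),slice(325,380))}[n]
    Q=P[box].reshape(-1,3)
    print(n,'rack top',np.nanmedian(Q[(Q[:,2]>.045)&(Q[:,2]<.062)],0))
    for a,b in((.13,.15),(.15,.17),(.17,.20)):
        q=Q[(Q[:,2]>a)&(Q[:,2]<b)];print(a,len(q),q.mean(0) if len(q) else '')
    bb={'scene':(slice(170,275),slice(285,400)),'side':(slice(180,250),slice(260,350))}[n]
    Q=P[bb].reshape(-1,3);q=Q[(Q[:,2]>.058)&(Q[:,2]<.068)];print('bowl rim',len(q),circ(q),np.nanmax(Q[:,2]))
    bb={'scene':(slice(140,220),slice(445,520)),'side':(slice(260,360),slice(275,345))}[n]
    Q=P[bb].reshape(-1,3);q=Q[(Q[:,2]>.094)&(Q[:,2]<.106)];print('jar rim',len(q),circ(q),np.nanmax(Q[:,2]))
    hsv=cv2.cvtColor(im,cv2.COLOR_RGB2HSV)
    if n=='scene':
        mask=((hsv[...,1]>110)&(hsv[...,2]>60)).astype(np.uint8);mm=np.zeros_like(mask);mm[205:258,312:372]=mask[205:258,312:372]
        k,_,st,c=cv2.connectedComponentsWithStats(mm)
        for i in range(1,k):
            if st[i,4]>20: print('bead',st[i,4],c[i],plane(m,[c[i]],.02)[0])
E
python3 m1.py
python3 - <<'E'
import cv2
a=cv2.imread('pics/scene0.png')[140:235,120:240];b=cv2.imread('pics/side0.png')[100:195,310:400]
cv2.imwrite('pics/c.png',cv2.hconcat([cv2.resize(a,None,fx=3.6,fy=5,interpolation=2)[:, :],cv2.resize(b,None,fx=3.6,fy=5,interpolation=2)]))
E
```

```text
(no output)
```

View pics/c.png

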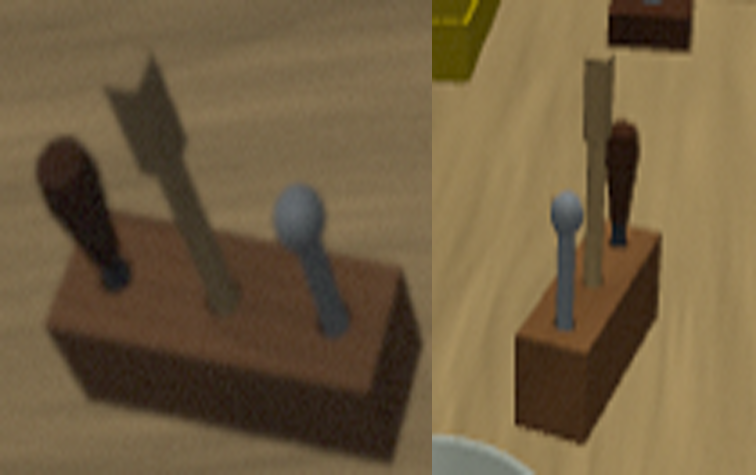

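The crop shows the stick's square grip in the middle, between the dark file at left and the ball punch at right. The rack's top face corners are at about (48,325), (370,390), (402,268) and (115,210) in the crop.

```bash
python3 - <<'E'
from cell import r, viewer, probe_bus, hand_in
from h import *
m=viewer.camera_model('scene')
f=lambda c:np.array(c)/[3.6,5]+[120,140]
C=plane(m,f([(48,325),(370,390),(402,268),(115,210)]),.055);print(C)
print('front dir',C[1]-C[0],np.linalg.norm(C[1]-C[0]),'side',C[2]-C[1],np.linalg.norm(C[2]-C[1]))
T=plane(m,f([(105,88),(133,95),(150,52)]),.185);print(T, T[0]-T[1],T[2]-T[1])
# two-view grip lower end & shaft entry
ms=viewer.camera_model('side');g=lambda c:np.array(c)/[3.6,5]+[310,100]
def t(a,b):
    A,o=cam(m);B,p=cam(ms)
    return tri([(o,(dirs(m,[f(a)])@A.T)[0]),(p,(dirs(ms,[g((b[0]-432,b[1]))])@B.T)[0])])
print('entry',t((222,305),(594,283)),'mid shaft top',t((165,167),(597,140)))
s=probe_bus.sense();Rt=rot(s['tool_rot']);print(Rt)
print('shift',Rt.T@(np.array([.512,-.265,.33])-s['tcp_pos']))
E
```

```text
[[ 0.51645577 -0.35918872  0.055     ]
 [ 0.56018218 -0.1915137   0.055     ]
 [ 0.50849732 -0.17809309  0.055     ]
 [ 0.46637528 -0.33309268  0.055     ]]
front dir [0.0437264  0.16767502 0.        ] 0.17328274682886827 side [-0.05168486  0.01342061  0.        ] 0.05339884789193262
[[ 0.51977503 -0.27765209  0.185     ]
 [ 0.52390349 -0.26491078  0.185     ]
 [ 0.50683275 -0.26022882  0.185     ]] [-4.12845665e-03 -1.27413086e-02  5.55111512e-17] [-1.70707443e-02  4.68195978e-03  5.55111512e-17]
entry (array([ 0.50984528, -0.27365755,  0.04836635]), [np.float64(0.0015227383901676222), np.float64(0.001522738390167589)]) mid shaft top (array([ 0.5105206 , -0.2721883 ,  0.13344122]), [np.float64(0.0010823905823995187), np.float64(0.001082390582399562)])
[[ 9.68949582e-01  2.47257996e-01 -4.36610444e-04]
 [ 2.47258381e-01 -9.68948071e-01  1.71105833e-03]
 [ 2.00067663e-08 -1.76588485e-03 -9.99998441e-01]]
shift [ 0.43056164 -0.24135333 -0.08021328]
```

```bash
python3 jog.py '0.035 -0.02 -0.01 -0.12; 0.07 -0.04 -0.02 -0.24; 0.1 -0.06 -0.04 -0.36; 0.14 -0.08 -0.05 -0.48; 0.17 -0.1 -0.06 -0.6; 0.2 -0.12 -0.07 -0.72; 0.24 -0.13 -0.08 -0.84; 0.27 -0.15 -0.08 -0.96'; python3 - <<'E'
from cell import r, viewer, probe_bus, hand_in
from h import *
s=probe_bus.sense();Rt=rot(s['tool_rot']);print(Rt,s['tcp_pos'],s['joint_pos'])
print('shift',Rt.T@(np.array([.512,-.268,.33])-s['tcp_pos']),'turn',np.arctan2(Rt[1,1],Rt[0,1])+np.deg2rad(14.5))
E
```

```text
clock: 0.77
tcp_pos: [0.3813, -0.3926, 0.332]
tool_rot: [0.001, 0.821, 0.571, 0.0]
force: [0.6, -0.6, -0.1]
gripper_width: 0.0856
gripper_force: 0.0
[[ 0.34743658  0.93770095  0.00218132]
 [ 0.93770288 -0.34743277 -0.00194458]
 [-0.00106557  0.00272104 -0.99999573]] [ 0.38131061 -0.39263163  0.33204378] [ 0.97395997  0.20169705 -0.27899739  1.43109067  0.05536948  1.51356805
  0.34249423]
shift [0.16227589 0.07924089 0.00208649] turn -0.10176055730408362
```

```bash
python3 jog.py '0.035 0.017 0 -0.05; 0.07 0.034 0 -0.1; 0.105 0.05 0 -0.1; 0.14 0.067 0 -0.1; 0.162 0.079 0.002 -0.1; 0.162 0.079 0.002 -0.1; 0.162 0.079 0.002 -0.1'; cat > wr.py <<'E'
import sys
from cell import r, viewer, probe_bus, hand_in
from h import *
n=sys.argv[1]
s=probe_bus.sense();im,d=viewer.get_image("wrist");cv2.imwrite(f"pics/{n}.png",im[:,:,::-1])
np.savez(f"pics/{n}.npz",im=im,d=d,tcp_pos=s['tcp_pos'],tool_rot=s['tool_rot'])
E
python3 wr.py w1
```

```text
clock: 1.35
tcp_pos: [0.5111, -0.2679, 0.3275]
tool_rot: [-0.001, 0.792, 0.611, 0.0]
force: [-0.2, 0.1, 0.1]
gripper_width: 0.0856
gripper_force: 0.0
```

View pics/w1.png

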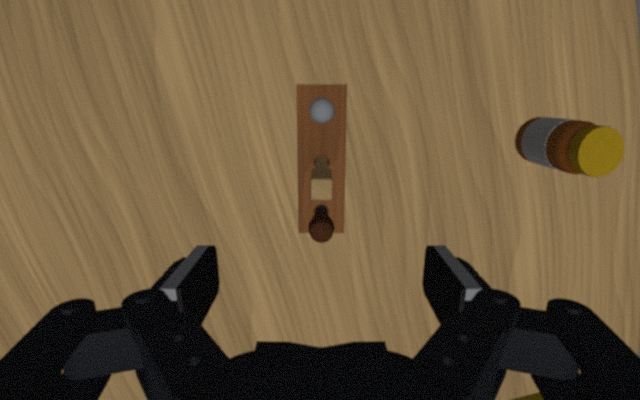

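The wrist view looks straight down on the rack (298–347, 85–233). The stick's bright square top is at (311–332, 178–200) with its edges parallel to the image axes, and the shaft enters the rack at about (321,157).

```bash
python3 - <<'E'
from cell import r, viewer, probe_bus, hand_in
from h import *
z=np.load('pics/w1.npz');m=viewer.camera_model('wrist');im=z['im'];P=cloud(m,z['d'],z)
hsv=cv2.cvtColor(im,cv2.COLOR_RGB2HSV);g=im[...,1]
mk=np.zeros(g.shape,np.uint8);mk[140:215,300:345]=((P[140:215,300:345,2]>.175))
c,_=cv2.findContours(mk,cv2.RETR_EXTERNAL,cv2.CHAIN_APPROX_NONE);c=max(c,key=cv2.contourArea);rr=cv2.minAreaRect(c);print('top depth mask',rr,mk.sum(),np.nanmean(P[mk>0],0))
mk2=np.zeros_like(mk);mk2[165:215,305:340]=(g[165:215,305:340]>120)
print(g[170:205:3,306:338:2])
Rt=rot(z['tool_rot']);A,o=cam(m,z)
b=cv2.boxPoints(rr);T=plane(m,b,.185,z);print('top corners',T,T.mean(0)); e=T-np.roll(T,1,0);print('edge deg',np.rad2deg(np.arctan2(e[:,1],e[:,0])),np.linalg.norm(e,axis=1))
print('tool y deg',np.rad2deg(np.arctan2(Rt[1,1],Rt[0,1])))
# two-view height of the top centre: side view top of grip
for lo,hi in((.06,.08),(.08,.1),(.1,.12),(.13,.15),(.15,.17)):
    q=P[145:215,300:345].reshape(-1,3);q=q[(q[:,2]>lo)&(q[:,2]<hi)];print(lo,len(q),np.median(q,0) if len(q) else '')
print('entry',plane(m,[(321,156)],.055,z), 'rack corners',plane(m,[(298,85),(347,85),(345,233),(299,233)],.055,z))
E
```

```text
top depth mask ((321.0, 188.0), (22.0, 24.0), 0.0) 537 [ 0.51083993 -0.27005215  0.18391569]
[[ 65  75  63  58  43  57  54  59  59  58  55  55  57  68  66  69]
 [ 72  74  69  63  52  48  53  52  53  56  51  50  55  64  71  73]
 [ 70  71  64  49  55  53  57  51  59  47  62  53  50  70  71  67]
 [ 75  70  67  87  88  89  90  87  87  88  86  87  83  64  69  70]
 [ 68  76  71 106 112 114 108 111 112 112 118 114 113  88  67  70]
 [ 70  66  76 111 114 112 112 111 113 107 112 111 110  85  66  74]
 [ 76  72  79 110 117 116 118 114 107 109 111 109 107  78  73  69]
 [ 68  69  80 123 118 112 113 115 115 115 114 109 109  80  72  71]
 [ 71  69  75 116 117 117 116 115 111 116 115 114 108  80  71  65]
 [ 71  74  76 110 107 113 116 120 116 115 114 114 114  81  71  71]
 [ 73  67  72  75  83  84  81  80  82  85  81  82  85  71  69  75]
 [ 74  64  70  71  70  69  72  64  68  66  65  72  76  75  69  72]]
top corners [[ 0.4999337  -0.27678722  0.185     ]
 [ 0.50505894 -0.25784505  0.185     ]
 [ 0.5217942  -0.26222797  0.185     ]
 [ 0.51697849 -0.2812495   0.185     ]] [ 0.51094133 -0.26952743  0.185     ]
edge deg [ 165.32935473   74.85984029  -14.6759941  -104.20713175] [0.01761922 0.0196233  0.01729968 0.01962166]
tool y deg -14.721533736441145
0.06 65 [ 0.50601064 -0.26895608  0.07304973]
0.08 64 [ 0.50774005 -0.26764407  0.08994314]
0.1 44 [ 0.51179926 -0.26519264  0.10930866]
0.13 38 [ 0.51283009 -0.26232064  0.14533217]
0.15 90 [ 0.51284176 -0.26233847  0.16121772]
entry [[ 0.51242298 -0.26382382  0.055     ]] rack corners [[ 0.50790548 -0.18094606  0.055     ]
 [ 0.56018256 -0.19464397  0.055     ]
 [ 0.51684909 -0.36303512  0.055     ]
 [ 0.46230855 -0.34876128  0.055     ]]
```

```bash
python3 jog.py '-0.002 0 0.03 0; -0.002 0 0.06 0; -0.002 0 0.09 0; -0.002 0 0.12 0; -0.002 0 0.145 0; -0.002 0 0.16 0; -0.002 0 0.166 0; -0.002 0 0.166 0' 0.05; python3 jog.py '0 0 0 0;0 0 0 0;0 0 0 0;0 0 0 0;0 0 0 0;0 0 0 0;0 0 0 0;0 0 0 0' 0 70
```

```text
clock: 2.07
tcp_pos: [0.5079, -0.2729, 0.1608]
tool_rot: [-0.001, 0.794, 0.608, -0.001]
force: [-0.3, 0.9, 1.0]
gripper_width: 0.0501
gripper_force: 0.0
clock: 2.73
tcp_pos: [0.5105, -0.2723, 0.1641]
tool_rot: [0.001, 0.793, 0.609, 0.0]
force: [-0.5, -0.5, 7.4]
gripper_width: 0.0173
gripper_force: 68.8
```

```bash
python3 jog.py '0 0 -0.01 0; 0 0 -0.025 0; 0 0 -0.045 0; 0 0 -0.065 0; 0 0 -0.09 0; 0 0 -0.11 0; 0 0 -0.12 0; 0 0 -0.12 0'; python3 - <<'E'
from cell import r, viewer, probe_bus, hand_in
from h import *
for n in("scene","side"):
    im,d=viewer.get_image(n);np.savez(f"pics/{n}1.npz",im=im,d=d);P=cloud(viewer.camera_model(n),d)
    mk=(abs(P[...,0]-.51)<.05)&(abs(P[...,1]+.27)<.05)&(P[...,2]>.1)&(P[...,2]<.3)
    v,u=np.where(mk);q=P[mk];print(n,len(q),u.min(),u.max(),v.min(),v.max())
    for a in np.arange(.12,.3,.02):
        w=q[abs(q[:,2]-a)<.01];print(round(a,2),len(w),w.mean(0) if len(w) else '')
    cv2.imwrite(f"pics/{n}1.png",im[:,:,::-1])
for _ in range(5):
    s=probe_bus.sense();print(s['tcp_pos'],s['tool_rot'])
    viewer.get_image("wrist")
a=cv2.imread('pics/scene1.png')[60:210,100:260];b=cv2.imread('pics/side1.png')[30:180,290:450]
cv2.imwrite('pics/c2.png',cv2.resize(cv2.hconcat([a,b]),None,fx=2.5,fy=2.5))
E
```

```text
clock: 3.4
tcp_pos: [0.5108, -0.272, 0.2855]
tool_rot: [0.002, 0.793, 0.609, 0.001]
force: [-0.5, -0.4, -0.9]
gripper_width: 0.0172
gripper_force: 68.6
scene 1320 109 197 87 188
0.12 68 [ 0.50349292 -0.30233372  0.11969088]
0.14 63 [ 0.51642827 -0.26775113  0.14176924]
0.16 81 [ 0.51634178 -0.26783658  0.16015542]
0.18 88 [ 0.51600593 -0.26817052  0.18010802]
0.2 95 [ 0.51577051 -0.26787093  0.20005019]
0.22 91 [ 0.51568852 -0.26762099  0.22025782]
0.24 115 [ 0.51611377 -0.26719636  0.24021602]
0.26 120 [ 0.5169954  -0.26535449  0.26127685]
0.28 373 [ 0.51949943 -0.26681979  0.28054175]
side 609 349 368 64 134
0.12 42 [ 0.49472132 -0.31461388  0.11704662]
0.14 38 [ 0.5101727  -0.26301819  0.14094892]
0.16 35 [ 0.50948499 -0.26232655  0.15993387]
0.18 39 [ 0.51015675 -0.26286197  0.17979843]
0.2 46 [ 0.51022531 -0.26342879  0.20004062]
0.22 40 [ 0.50971851 -0.26240302  0.2199646 ]
0.24 42 [ 0.50960456 -0.26258608  0.24029275]
0.26 75 [ 0.50985088 -0.26175673  0.26208136]
0.28 148 [ 0.50916755 -0.26166597  0.2802556 ]
[ 0.50952729 -0.27162763  0.2818026 ] [-1.71215976e-04  7.93066238e-01  6.09135378e-01 -7.32501609e-05]
[ 0.50918583 -0.27154997  0.28099186] [-8.65364576e-04  7.93076385e-01  6.09121457e-01 -3.85964631e-04]
[ 0.50902651 -0.27151482  0.2806263 ] [-1.22314485e-03  7.93080425e-01  6.09115468e-01 -5.38631546e-04]
[ 0.5090188  -0.27152739  0.28058442] [-1.30866218e-03  7.93088084e-01  6.09105311e-01 -5.45881744e-04]
[ 0.5091162  -0.27152983  0.28075487] [-1.21060033e-03  7.93073532e-01  6.09124515e-01 -4.81399365e-04]
```

View pics/c2.png

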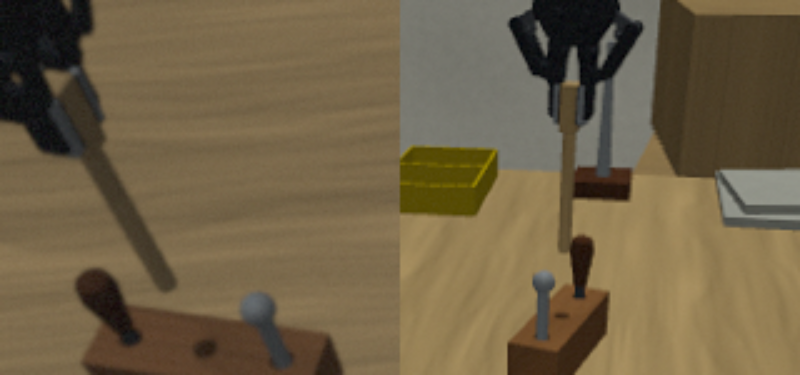

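The lifted stick hangs vertical in the fingers, clear of the rack. In the crop its lower end is at (167,290) in the scene half and (565,250) in the side half.

```bash
python3 - <<'E'
from cell import r, viewer, probe_bus, hand_in
from h import *
m=viewer.camera_model('scene');ms=viewer.camera_model('side');A,o=cam(m);B,p=cam(ms)
print(tri([(o,(dirs(m,[(166.5,175)])@A.T)[0]),(p,(dirs(ms,[(356,129)])@B.T)[0])]))
E
python3 jog.py '0 0 -0.02 0; 0 0 -0.04 0; 0.02 0 -0.04 0; 0.05 0 -0.04 0; 0.085 0 -0.04 0; 0.12 0 -0.04 0; 0.155 0 -0.04 0; 0.19 0 -0.04 0'
python3 jog.py '0.035 0 0 0; 0.065 0 0 0; 0.09 0 0 0; 0.105 0 0 0; 0.11 0 0 0; 0.11 0 0 0; 0.11 0 0 0; 0.11 0 0 0'
cat > look.py <<'E'
import sys
from cell import r, viewer, probe_bus, hand_in
from h import *
k=sys.argv[1]
s=probe_bus.sense();print('tcp',s['tcp_pos'],s['tool_rot'])
for n in("scene","side"):
    m=viewer.camera_model(n);im,d=viewer.get_image(n);cv2.imwrite(f"pics/{n}{k}.png",im[:,:,::-1]);P=cloud(m,d);o=m['position']
    q=P.reshape(-1,3);dd=np.hypot(q[:,0]-s['tcp_pos'][0],q[:,1]-s['tcp_pos'][1])
    q=q[(dd<.025)&(q[:,2]>s['tcp_pos'][2]-.16)&(q[:,2]<s['tcp_pos'][2]-.03)]
    for a in(-.13,-.09,-.05):
        w=q[abs(q[:,2]-s['tcp_pos'][2]-a)<.012]
        if len(w)>10:
            w=w.mean(0);e=(o-w)[:2];print(n,'axis at',a,w[:2]-.0055*e/np.linalg.norm(e))
    print('lowest',np.sort(q[:,2])[:3])
E
python3 look.py 2
```

```text
(array([ 0.51045056, -0.27262642,  0.12996237]), [np.float64(0.0017476933064454199), np.float64(0.001747693306445423)])
clock: 4.42
tcp_pos: [0.5587, -0.0866, 0.3218]
tool_rot: [-0.0, 0.793, 0.609, -0.0]
force: [1.3, -0.6, -0.2]
gripper_width: 0.0174
gripper_force: 68.6
clock: 5.08
tcp_pos: [0.587, 0.016, 0.3221]
tool_rot: [0.0, 0.794, 0.608, -0.0]
force: [-0.2, -1.1, -0.3]
gripper_width: 0.0167
gripper_force: 68.6
tcp [0.58701788 0.01600491 0.32208587] [ 2.05813289e-04  7.93884485e-01  6.08068418e-01 -4.25028634e-04]
scene axis at -0.13 [0.58715275 0.01798787]
scene axis at -0.09 [0.58714352 0.0179242 ]
scene axis at -0.05 [0.58726454 0.01817054]
lowest [0.16794871 0.16860927 0.16974638]
side axis at -0.13 [0.58726177 0.01902683]
side axis at -0.09 [0.58774566 0.01884883]
side axis at -0.05 [0.58752451 0.01936963]
lowest [0.16992595 0.17038308 0.17084109]
```

```bash
python3 jog.py '0.002 0 0.035 0; 0.002 0 0.07 0; 0.002 0 0.095 0; 0.002 0 0.115 0; 0.002 0 0.13 0; 0.002 0 0.142 0; 0.002 0 0.15 0; 0.002 0 0.153 0'
python3 jog.py '0 0 0 0; 0 0 0 0; 0 0.004 0 0; 0 0.009 0 0; 0 0.014 0 0; 0 0.019 0 0; 0 0.023 0 0; 0 0.025 0 0'
python3 look.py 3
```

```text
clock: 5.85
tcp_pos: [0.5872, 0.0193, 0.1683]
tool_rot: [-0.0, 0.793, 0.609, -0.0]
force: [-0.5, 0.4, -1.0]
gripper_width: 0.0173
gripper_force: 68.7
clock: 6.52
tcp_pos: [0.6125, 0.0133, 0.1692]
tool_rot: [-0.0, 0.793, 0.609, 0.0]
force: [-0.4, -0.6, -0.0]
gripper_width: 0.0171
gripper_force: 68.7
tcp [0.61245525 0.013267   0.16924033] [-4.55225397e-05  7.93222515e-01  6.08931879e-01  8.36603108e-05]
scene axis at -0.13 [0.60643574 0.01145046]
scene axis at -0.09 [0.61305944 0.01523887]
scene axis at -0.05 [0.61270436 0.01505912]
lowest [0.00937954 0.00952916 0.00955452]
side axis at -0.13 [0.61053054 0.01030761]
side axis at -0.09 [0.61309077 0.01623879]
side axis at -0.05 [0.61317234 0.0165204 ]
lowest [0.00925547 0.00927074 0.00927819]
```

View pics/scene3.png

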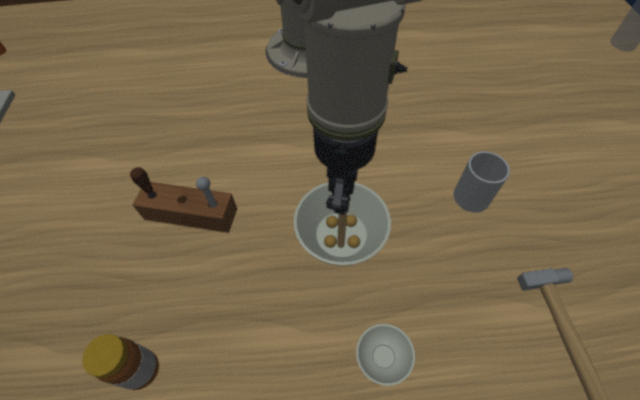

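The stick's lower end (341,246) sits low in the bowl between the two far beads (330,241) and (353,241). Now I stir.

```bash
python3 jog.py '0.0096 -0.0019 0.001 0; 0.0177 -0.0073 0.001 0; 0.0231 -0.0154 0.001 0; 0.025 -0.025 0.001 0; 0.0231 -0.0346 0.001 0; 0.0177 -0.0427 0.001 0; 0.0096 -0.0481 0.001 0; 0 -0.05 0.001 0'
python3 jog.py '-0.0096 0.0019 0 0; -0.0177 0.0073 0 0; -0.0231 0.0154 0 0; -0.025 0.025 0 0; -0.0231 0.0346 0 0; -0.0177 0.0427 0 0; -0.0096 0.0481 0 0; 0 0.05 0 0'
cat > bowl.py <<'E'
from cell import r, viewer, probe_bus, hand_in
from h import *
import sys
for n in ("scene","side"):
    m=viewer.camera_model(n);im,d=viewer.get_image(n);cv2.imwrite(f"pics/{n}{sys.argv[1]}.png",im[:,:,::-1]);P=cloud(m,d)
    q=P.reshape(-1,3);q=q[(np.hypot(q[:,0]-.5875,q[:,1]-.0205)<.11)&(q[:,2]>.058)&(q[:,2]<.068)]
    c,_=circ(q);q=q[abs(np.hypot(*(q[:,:2]-c).T)-.081)<.012];print(n,'bowl',circ(q),len(q))
    hsv=cv2.cvtColor(im,cv2.COLOR_RGB2HSV)
    if n=='scene':
        mk=((hsv[...,1]>110)&(hsv[...,2]>60)&(hsv[...,0]>8)&(np.hypot(P[...,0]-.5875,P[...,1]-.0205)<.085)&(P[...,2]<.05)).astype(np.uint8)
        k,_,st,cc=cv2.connectedComponentsWithStats(mk)
        for i in range(1,k):
            if st[i,4]>20: print('bead',st[i,4],plane(m,[cc[i]],.02)[0])
E
python3 bowl.py 4
```

```text
clock: 7.28
tcp_pos: [0.5639, 0.0277, 0.1696]
tool_rot: [0.001, 0.792, 0.61, 0.002]
force: [5.5, -0.7, 1.5]
gripper_width: 0.0171
gripper_force: 68.9
clock: 7.95
tcp_pos: [0.6112, 0.013, 0.1667]
tool_rot: [-0.002, 0.794, 0.609, -0.002]
force: [-7.3, 0.8, 1.1]
gripper_width: 0.0173
gripper_force: 69.2
scene bowl (array([0.58853734, 0.01892874]), np.float64(0.08157023553528668)) 968
bead 88 [ 0.58194496 -0.0127445   0.02      ]
bead 87 [0.59065515 0.04448686 0.02      ]
bead 104 [0.62509136 0.00720865 0.02      ]
side bowl (array([0.58699331, 0.02261327]), np.float64(0.08171488210384335)) 561
```

View pics/scene4.png

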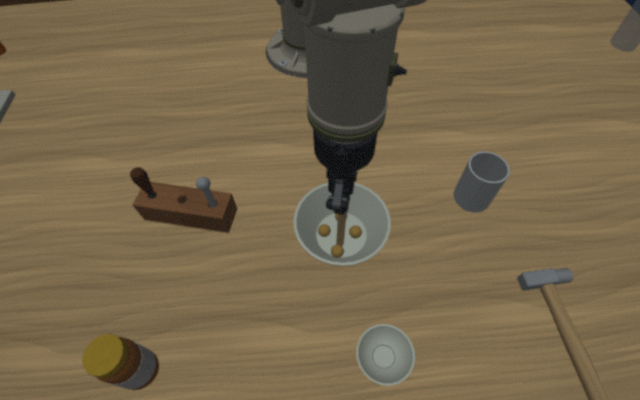

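After one turn the bowl has not shifted. The beads have moved to (324,230), (355,231) and (337,251), and the fourth is hidden behind the stick. Two more turns.

```bash

python3 jog.py '0.0096 -0.0019 0 0; 0.0177 -0.0073 0 0; 0.0231 -0.0154 0 0; 0.025 -0.025 0 0; 0.0231 -0.0346 0 0; 0.0177 -0.0427 0 0; 0.0096 -0.0481 0 0; 0 -0.05 0 0' | grep -E 'tcp|for'
python3 jog.py '-0.0096 0.0019 0 0; -0.0177 0.0073 0 0; -0.0231 0.0154 0 0; -0.025 0.025 0 0; -0.0231 0.0346 0 0; -0.0177 0.0427 0 0; -0.0096 0.0481 0 0; 0 0.05 0 0' | grep -E 'tcp|for'
python3 bowl.py 5
python3 jog.py '0.0096 -0.0019 0 0; 0.0177 -0.0073 0 0; 0.0231 -0.0154 0 0; 0.025 -0.025 0 0; 0.0231 -0.0346 0 0; 0.0177 -0.0427 0 0; 0.0096 -0.0481 0 0; 0 -0.05 0 0' | grep -E 'tcp|for'
python3 jog.py '-0.0096 0.0019 0 0; -0.0177 0.0073 0 0; -0.0231 0.0154 0 0; -0.025 0.025 0 0; -0.0231 0.0346 0 0; -0.0177 0.0427 0 0; -0.0096 0.0481 0 0; 0 0.05 0 0' | grep -E 'tcp|for'
python3 bowl.py 6
```

```text
tcp_pos: [0.5627, 0.0264, 0.1691]
force: [0.2, 0.3, 0.1]
gripper_force: 69.3
tcp_pos: [0.6127, 0.0129, 0.1674]
force: [-0.1, 0.2, -0.1]
gripper_force: 69.3
scene bowl (array([0.58805133, 0.01908557]), np.float64(0.08160491053090238)) 962
bead 89 [0.56065564 0.00626731 0.02      ]
bead 77 [0.5642079  0.03828934 0.02      ]
bead 87 [ 0.60036944 -0.01065253  0.02      ]
bead 102 [0.62629853 0.02487949 0.02      ]
side bowl (array([0.58636336, 0.02273558]), np.float64(0.08167498922400876)) 557
tcp_pos: [0.5639, 0.0272, 0.1695]
force: [7.1, 0.6, 1.2]
gripper_force: 69.7
tcp_pos: [0.6123, 0.0132, 0.1671]
force: [0.4, 0.1, 0.2]
gripper_force: 69.5
scene bowl (array([0.58938645, 0.01867334]), np.float64(0.08163003755269509)) 969
bead 57 [0.55499095 0.00816608 0.02      ]
bead 83 [ 0.58260692 -0.01538452  0.02      ]
bead 90 [0.61541132 0.03609912 0.02      ]
bead 99 [ 0.62041659 -0.00165575  0.02      ]
side bowl (array([0.58769688, 0.02221271]), np.float64(0.08171665426724213)) 578
```

```bash

python3 jog.py '0.0096 -0.0019 0 0; 0.0177 -0.0073 0 0; 0.0231 -0.0154 0 0; 0.025 -0.025 0 0; 0.017 -0.025 0 0; 0.008 -0.025 0 0; 0 -0.025 0 0; 0 -0.025 0 0' | grep -E 'tcp|for'
python3 jog.py '0 0 -0.01 0; 0 0 -0.03 0; 0 0 -0.055 0; 0 0 -0.085 0; 0 0 -0.115 0; 0 0 -0.145 0; 0 0 -0.165 0; 0 0 -0.17 0' | grep -E 'tcp|for'
python3 jog.py '0.03 -0.015 0 0; 0.06 -0.03 0 0; 0.09 -0.047 0 0; 0.12 -0.063 0 0; 0.15 -0.079 0 0; 0.18 -0.095 0 0; 0.21 -0.11 0 0; 0.23 -0.12 0 0' | grep -E 'tcp|for'
python3 jog.py '0.01 -0.005 0 0; 0.018 -0.01 0 0; 0.018 -0.01 0 0; 0.018 -0.01 0 0; 0.018 -0.01 0 0; 0.018 -0.01 0 0' | grep -E 'tcp|for'
python3 look.py 7; python3 - <<'E'
import numpy as np,cv2
a=cv2.imread('pics/scene7.png')[100:300,280:540];b=cv2.imread('pics/side7.png')[150:350,230:430]
cv2.imwrite('pics/c7.png',cv2.resize(cv2.hconcat([a,b]),None,fx=1.7,fy=1.7))
E
```

```text
tcp_pos: [0.5876, 0.0162, 0.1685]
force: [-0.2, -0.3, -1.3]
gripper_force: 69.4
tcp_pos: [0.5888, 0.0207, 0.3437]
force: [0.1, -0.2, -0.8]
gripper_force: 69.4
tcp_pos: [0.5291, 0.277, 0.3384]
force: [0.5, 0.5, 0.4]
gripper_force: 69.4
tcp_pos: [0.527, 0.2913, 0.3384]
force: [0.2, 0.4, -1.8]
gripper_force: 69.4
tcp [0.5269861  0.29129582 0.33836984] [ 3.75192363e-04  7.94004324e-01  6.07911993e-01 -2.67011030e-05]
scene axis at -0.13 [0.52630803 0.28921235]
scene axis at -0.09 [0.52604605 0.28991236]
scene axis at -0.05 [0.52652014 0.29131099]
lowest [0.18421368 0.18493734 0.18555448]
side axis at -0.13 [0.52618255 0.29033753]
side axis at -0.09 [0.52635355 0.29149579]
side axis at -0.05 [0.52676044 0.29273882]
lowest [0.18567866 0.18573891 0.18673616]
```

View pics/c7.png

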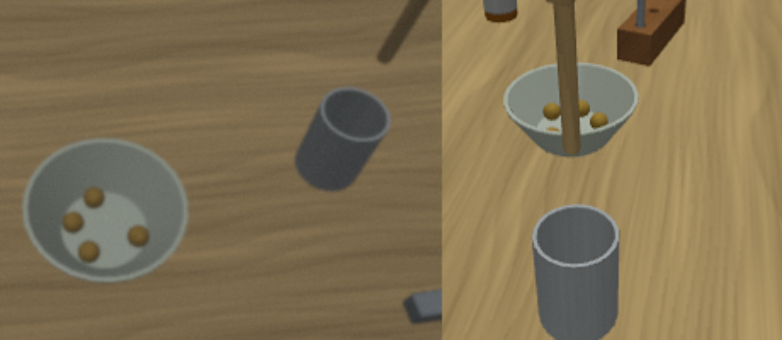

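All four beads are in the bowl, which stands upright, and the stick hangs above the jar, its tip about 4 mm off the jar's centre. Lowering.

```bash

python3 jog.py '0.004 -0.002 0.03 0; 0.004 -0.002 0.06 0; 0.004 -0.002 0.085 0; 0.004 -0.002 0.105 0; 0.004 -0.002 0.125 0; 0.004 -0.002 0.14 0; 0.004 -0.002 0.15 0; 0.004 -0.002 0.155 0' | grep -E 'tcp|for'
python3 jog.py '0 0 0.004 0; 0 0 0.008 0; 0 0 0.012 0; 0 0 0.016 0; 0 0 0.019 0; 0 0 0.019 0; 0 0 0.019 0' | grep -E 'tcp|for'
python3 look.py 8|tail -2
```

```text
tcp_pos: [0.5249, 0.2966, 0.1819]
force: [-0.6, 0.4, -0.7]
gripper_force: 69.4
tcp_pos: [0.5251, 0.2976, 0.1644]
force: [0.1, 0.6, 0.4]
gripper_force: 69.4
side axis at -0.05 [0.52517133 0.29911354]
lowest [0.07170846 0.07302162 0.07310282]
```

```bash

python3 jog.py '0 0 0.002 0; 0 0 0.003 0; 0 0 0.003 0; 0 0 0.003 0' | grep -E 'tcp|for'
python3 jog.py '0 0 0 0; 0 0 0 0; 0 0 0 0; 0 0 0 0; 0 0 0 0; 0 0 0 0; 0 0 0 0; 0 0 0 0' 0.08 | grep -E 'tcp|for'
python3 jog.py '0 0 -0.01 0; 0 0 -0.03 0; 0 0 -0.055 0; 0 0 -0.08 0; 0 0 -0.11 0; 0 0 -0.14 0; 0 0 -0.16 0; 0 0 -0.16 0'
python3 jog.py '0 0 0 0; 0 0 0 0; 0 0 0 0; 0 0 0 0; 0 0 0 0; 0 0 0 0; 0 0 0 0; 0 0 0 0' >/dev/null
python3 bowl.py 9; python3 - <<'E'
import numpy as np,cv2
a=cv2.imread('pics/scene9.png')[100:300,280:540];b=cv2.imread('pics/side9.png')[150:350,230:430]
cv2.imwrite('pics/c9.png',cv2.resize(cv2.hconcat([a,b]),None,fx=1.7,fy=1.7))
E
```

```text
tcp_pos: [0.525, 0.2975, 0.1613]
force: [0.7, 0.2, -0.5]
gripper_force: 69.4
tcp_pos: [0.5251, 0.2975, 0.1614]
force: [-0.5, 0.2, -0.6]
gripper_force: 0.0
clock: 16.53
tcp_pos: [0.526, 0.2988, 0.3277]
tool_rot: [0.0, 0.793, 0.609, 0.004]
force: [0.0, 0.4, -0.3]
gripper_width: 0.0799
gripper_force: 0.0
scene bowl (array([0.58934762, 0.01862298]), np.float64(0.08163634191106446)) 1064
bead 85 [0.55317601 0.01062308 0.02      ]
bead 86 [ 0.58246663 -0.01539333  0.02      ]
bead 90 [0.60608415 0.05331155 0.02      ]
bead 91 [ 0.61942451 -0.00182858  0.02      ]
side bowl (array([0.58785178, 0.02211253]), np.float64(0.08172842691641584)) 587
```

View pics/c9.png

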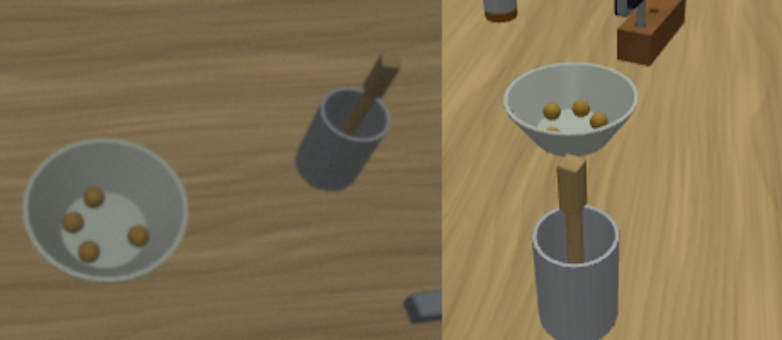

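The stick stands in the jar, jar and bowl are upright, and all four beads are in the bowl. I check that it is at rest, then hand in.

```bash
python3 jog.py '0 0 0 0; 0 0 0 0; 0 0 0 0; 0 0 0 0; 0 0 0 0; 0 0 0 0; 0 0 0 0; 0 0 0 0' >/dev/null; python3 - <<'E'
from cell import r, viewer, probe_bus, hand_in
import cv2,numpy as np
a=cv2.imread('pics/side9.png')[:,:,::-1].astype(int);b=viewer.get_image('side')[0].astype(int)
d=abs(a-b)[230:360,275:345];print(d.max(),d.mean())
if (d>60).sum()<5: print(hand_in())
E
```

```text
125 2.8368864468864468
```

```bash
python3 - <<'E'
from cell import r, viewer, probe_bus, hand_in
from h import *
import cv2,numpy as np,subprocess
a=cv2.imread('pics/side9.png')[:,:,::-1].astype(int);b=viewer.get_image('side')[0];c=viewer.get_image('side')[0]
for x,y in((a,b),(b,c)):
    d=abs(x.astype(int)-y.astype(int))[230:360,275:345].max(2);v,u=np.where(d>40);print(len(v),(u.min()+275,u.max()+275,v.min()+230,v.max()+230) if len(v) else '')
cv2.imwrite('pics/c10.png',cv2.resize(b[200:380,250:370,::-1],None,fx=3,fy=3))
E
```

```text
154 (np.int64(298), np.int64(316), np.int64(239), np.int64(294))
151 (np.int64(298), np.int64(316), np.int64(239), np.int64(294))
```

View pics/c10.png

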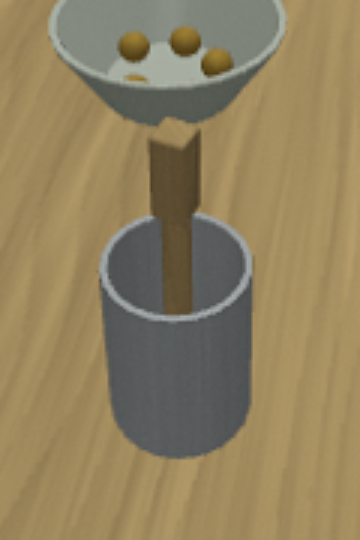

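The stick stands upright but is still rocking slightly on its end. I let it settle and track it.

```bash
Z='0 0 0 0; 0 0 0 0; 0 0 0 0; 0 0 0 0; 0 0 0 0; 0 0 0 0; 0 0 0 0; 0 0 0 0'
cat > t.py <<'E'
from cell import r, viewer, probe_bus, hand_in
from h import *
m=viewer.camera_model('side')
for i in range(4):
    im,d=viewer.get_image('side');q=cloud(m,d)[200:300,285:340].reshape(-1,3);q=q[(q[:,2]>.115)&(np.hypot(q[:,0]-.525,q[:,1]-.295)<.08)]
    t=q[q[:,2]>.165];l=q[q[:,2]<.13];print(round(probe_bus.sense()['clock'],2),t.mean(0).round(4),l.mean(0).round(4),q[:,2].max().round(4))
E
python3 t.py
python3 jog.py '0 0 0 0; 0 0 0 0; 0 0 0 0; 0 0 0 0; 0 0 0 0; 0 0 0 0; 0 0 0 0; 0 0 0 0' >/dev/null; python3 t.py
python3 jog.py '0 0 0 0; 0 0 0 0; 0 0 0 0; 0 0 0 0; 0 0 0 0; 0 0 0 0; 0 0 0 0; 0 0 0 0' >/dev/null; python3 jog.py '0 0 0 0; 0 0 0 0; 0 0 0 0; 0 0 0 0; 0 0 0 0; 0 0 0 0; 0 0 0 0; 0 0 0 0' >/dev/null; python3 t.py
```

```text
18.17 [0.5257 0.3017 0.1762] [0.5243 0.3019 0.123 ] 0.1828
18.22 [0.5262 0.3016 0.1764] [0.5249 0.3018 0.1226] 0.1826
18.27 [0.5252 0.3009 0.1762] [0.5243 0.3017 0.1228] 0.1829
18.32 [0.5233 0.3002 0.1762] [0.5231 0.3013 0.1226] 0.1824
19.03 [0.5249 0.2992 0.1762] [0.5246 0.3003 0.1223] 0.183
19.08 [0.5253 0.2986 0.1765] [0.5248 0.3    0.1226] 0.1824
19.13 [0.5243 0.2988 0.1762] [0.5235 0.2998 0.1227] 0.1826
19.18 [0.5228 0.3002 0.1763] [0.5232 0.3011 0.1221] 0.1825
20.57 [0.5227 0.3002 0.1763] [0.5231 0.3011 0.1226] 0.1825
20.62 [0.5215 0.2991 0.1764] [0.5221 0.3004 0.1225] 0.1832
20.67 [0.5213 0.2993 0.1761] [0.5217 0.3004 0.1223] 0.1828
20.72 [0.5221 0.3002 0.1763] [0.5219 0.3009 0.1224] 0.1826
```

```bash
for i in 1 2 3 4 5 6 7 8 9 10 11 12; do python3 jog.py '0 0 0 0; 0 0 0 0; 0 0 0 0; 0 0 0 0; 0 0 0 0; 0 0 0 0; 0 0 0 0; 0 0 0 0' >/dev/null; done; python3 t.py
```

```text
28.77 [0.5235 0.3006 0.1761] [0.5232 0.3012 0.1222] 0.1824
28.82 [0.5224 0.3005 0.1763] [0.5228 0.3013 0.1224] 0.1826
28.87 [0.5229 0.3004 0.1765] [0.5231 0.3013 0.1224] 0.1829
28.92 [0.5237 0.3006 0.1764] [0.5228 0.3012 0.1227] 0.1827
```

```bash
for i in 1 2 3 4 5 6 7 8 9 10 11 12 13 14 15 16 17 18 19 20 21 22 23 24; do python3 jog.py '0 0 0 0; 0 0 0 0; 0 0 0 0; 0 0 0 0; 0 0 0 0; 0 0 0 0; 0 0 0 0; 0 0 0 0' >/dev/null; done; python3 t.py; python3 t.py
```

```text
44.97 [0.5229 0.3004 0.1762] [0.5232 0.3014 0.1224] 0.1829
45.02 [0.5228 0.3003 0.1763] [0.5232 0.3014 0.1224] 0.1825
45.07 [0.5228 0.3004 0.1763] [0.523  0.3015 0.1225] 0.1825
45.12 [0.5229 0.3004 0.1763] [0.5232 0.3014 0.1229] 0.1829
45.17 [0.5229 0.3004 0.1763] [0.5232 0.3014 0.1229] 0.1824
45.22 [0.5228 0.3005 0.1763] [0.523  0.3013 0.1226] 0.1827
45.27 [0.5229 0.3005 0.1762] [0.5232 0.3015 0.1227] 0.1825
45.32 [0.5229 0.3004 0.1762] [0.5231 0.3015 0.1225] 0.1825
```

At rest now, with the same pose to within 0.2 mm over 0.35 s.

```bash
python3 -c "
from cell import r, viewer, probe_bus, hand_in
print(hand_in())"
```

```text
the job is handed in; nothing more can be done
None
```

The job is handed in with no verdict returned: the beads were stirred three and a quarter turns, the stick stands at rest in the jar, and all four beads were in the upright bowl when last viewed.

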